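# Clamp a board in the bonding press with its button-release lever

## Robot

A 6-joint arm with a two-finger parallel gripper is mounted at the origin on the work surface. World frame = base frame: x ahead of the robot, y to its left, z up, the work surface at z = 0. Lengths are in m, angles in rad, forces in N, time in s.
With the tool pointing down it reaches from about 0.4 to 0.825 m from the base axis. Payload 7 kg.
Tool frame: the origin (TCP) lies at the very end of the fingers, on their centre line; the grasp point (between the pads) lies 19 mm behind it (arm.pinch_z is the z of the grasp point in the tool frame, in m); z points along the fingers, y is the direction in which the jaws open and shut (so a half turn about z gives the same grasp; the last joint's range is limited). The gripper opens to 88 mm and grips with 3 to 60 N. Pads are 19 mm wide; open, the fingers measure 130 mm over their backs; the gripper's body (78 mm by 193 mm) begins 47 mm behind the grasp point.
Start: joints at [-0.854, 0.359, 0.012, 0, -1.224, -0.288], TCP at [0.281, -0.614, 0.227] pointing down, gripper open.
Joint ranges: [-3.07, 3.07], [-1.43, 2.12], [-1.02, 1.25], [-3.03, 1.67], [-3.05, -0], [-3.03, 3.03]. Speed limits (rad/s): [2.39, 2.39, 3.01, 3.14, 3.14, 3.14].

## Interface

Orientations are given as [roll, pitch, yaw] about the fixed x, y, z axes, in that order (R = Rz(yaw) Ry(pitch) Rx(roll)).
In Python, from station import arm gives the robot as it stands.
- The arm moves only by the tool drive_tool, never from a script. Its argument "targets" is a list of rows, each a list of 6 numbers: the shift along the world's x, y, z in units of 0.04 m (1.0 is 0.04 m), then the turn, a rotation vector about the world's x, y, z in units of 6 degrees (1.0 is 6 degrees). In form: [[x, y, z, wx, wy, wz], ...]. A call has 1 to 5 rows; each row shifts and turns the commanded pose from where the row before left it; what a row does not reach is not made up. A row lasts 1/8 s, in which the tool goes at most 62.5 mm and 10.7 degrees, less where a joint would pass 70% of its speed; a pose out of reach is approached as far as the arm can. A call with a number of a shift or a turn outside -1 to 1 is refused whole. A call with a gripper value outside its range is refused whole. "claw" is the opening, from 0 (shut) to 1 (fully open), set as the call begins (left out, the last holds). The fingers move at their own pace and stop on an object; "newtons" is the grip in N (left out, the last holds). Time passes only in rows, so rows that do not move let the fingers close. It gives the time, the measured TCP pose, the force and the opening at its end, in the units of the state.
- arm.get_state(): the state, without advancing time (a new reading comes with each control period).
- arm.grab_frame(name): name is "scene" or "top"; returns (picture, depth): 420x560x3 uint8, red, green, blue; 420x560 float32, m along the optical axis (not along the pixel's ray), 0 where there is no reading.
- arm.get_calibration(name): a dict with "mtx" (3x3 intrinsics, pixels), "dist_coeffs" ([k1, k2, p1, p2, k3] as OpenCV has them; the pictures are not rectified), "origin" and "rotation" of the camera in the world. Camera axes: x right, y up, looking along -z (the intrinsics and any distortion apply to the point x, -y, -z); pixel columns grow to the right and rows downward; lengths in m; the calibration is good to about 2 mm. A picture is of the moment at which its call begins. get_calibration takes no time and is no camera call.
- arm.job_done(): hands the job in, once; it reports no verdict.
Trained networks look in the newest picture that a camera, given by its name, has taken for a name from the list of things; names that differ only in an ending like _2 or _b are one class to them, and where a whole thing is asked for, a point or a joint stands for the part that bears it (a point fixed in the world has none). Each returns a list of dicts, best first, with "score" (0 to 1); they miss things now and then, are a little off and sometimes report something else, mostly with a low value. They report only what shows in the picture. A call takes as long as a camera call. They do not tell look-alikes from the thing itself.
- arm.search_frame(target, camera): "point" ([x, y, z] in m, in the coordinates of the camera as it stood for that picture, good to about 4 mm: the middle of the surface that is visible of it).
- arm.cut_out(target, camera): "pixels" (420x560 bool, what is visible of it).
- arm.landmark_of(target, camera): "point" ([x, y, z] in m, in the coordinates of the camera as it stood for that picture, good to about 4 mm: a listed point, or the origin of a listed thing).
The state is a dict: "t": time; "q": joint angles; "qd": joint speeds; "joint_efforts": joint torques, N m; "eef_pos": TCP position; "ee_rot": TCP orientation; "force": force on the tool from outside, world axes, zero at the start; "moment": the same for the moment, N m; "width": finger opening in m.
Only numpy, scipy, OpenCV 4.12 (cv2) and the standard library are available. Lean on these libraries where they do the work, as an engineer would, in place of code of your own. Each camera call takes 0.05 s, during which the arm holds its last target. There are 200 camera calls.

## Task

A board with its metal heat spreader lies in the nest of the small bonding press. Press in the release button on top of the lever's grip and, keeping it pressed, swing the lever down, without forcing it, until the sprung rubber pad bears firmly on the heat spreader, pressing neither so hard that the board is crushed nor so lightly that it can shift; then let go so that the lever stays down and the board stays clamped in its nest. Leave the other things on the bench where they are.

Things in the scene. Friction and masses are not known exactly. Their poses are not given: they have to be found in the camera images.
- press: Grey bench bonding press, fixed. Base plate 270 x 130 x 12 mm. Origin on the bench under the lever's pivot; x along the base, the way the lever points (away from the robot); z up. The lever swings in the press's x-z plane (y = 0). Two cheeks 102 mm high carry the pivot; a steel ratchet sector stands at the lever's +y side, up to 75 mm from the pivot.
- pivot (a point): The lever's pivot, 85 mm above the bench, mid-width of the lever; it turns about the press's y. Steel bar 22 mm wide; black grip 32 mm wide, 22 mm high, from 140 to 245 mm from the pivot, its underside 13 mm below the line from pivot to tip (the centre line). The head of the pad stem, 22 mm wide, stands up to 54 mm above the lever, 105 mm from the pivot.
- lever (a joint): Lever angle, rad, growing downwards: at 0 it points 0.82 rad (47 deg) above level, at 0.82 it is level, lower stop at 0.94. A ratchet (steps of 0.08 rad) locks it both ways unless the button is in. With the button in it moves against friction (8 to 11 N at the button, square to the lever) and stays where it is left.
- button (a joint): Travel of the release button, m: 0 out, 0.008 fully in. Sprung: 2 N to start, 6 N fully in. The lever is free beyond about 0.005. It follows the finger out when the finger leaves and the ratchet locks again. Pushing the press with over 45 N is forcing it.
- button_top (a point): Centre of the button's top face: aluminium bar 60 mm long (along the lever), 22 mm wide, on the grip's upper side, 188 mm from the pivot; its face lies 21 mm above the centre line when out, 13 mm when in. x points to the lever's tip, z square out of the face; pressed along -z. At its ends shoulders of the grip, 76 mm apart, rise 18 mm above the centre line.
- module: Board 60 x 98 x 4 mm, 120 g, with an aluminium heat spreader 46 x 76 x 10 mm on top, loose in the nest under the pad. Origin at the centre of its underside; top of the spreader 14 mm above it. A good clamping force of the pad on it is 12 to 18 N; below 8 N is loose, above 25 N crushes it.
- nest: Aluminium nest with a 5 mm rim, fixed to the press. The domed rubber pad hangs above it, under the lever 105 mm from the pivot, on a spring (2 N to start, 3 N per mm, 10 mm travel, then solid). Its stem is screwed in or out by up to 30 mm, setting not given: it meets the spreader at a lever value between 0.45 and 0.77, to be felt. 1 N on the pad adds about 0.56 N at the button.
- screwdriver: bystander: screwdriver lying beside the press
- spool: bystander: metal spool, 56 mm across, 46 mm high, beside the press
- multimeter: bystander: hand multimeter 90 x 190 x 40 mm, lying flat
- spray_can: bystander: spray can, 56 mm across, 170 mm high
- breadboard: bystander: white breadboard 55 x 165 x 9 mm
- parts_bin: bystander: clear parts bin 120 x 150 x 60 mm
- brush: bystander: hand brush lying behind the press
Not all that is in view belongs to the job. Of the things like the module, leave any that is orange or purple; of the rest the larger one is meant.

How it is judged:
By the outcome, as a careful person would: the job done as asked, in the order asked, and still so for the second after the job is handed in, with the robot touching nothing.
It also fails if it takes over 58 s, if anything falls off the work surface, if the arm or the gripper's body presses on something with over 40 N, if the wrist force passes 120 N, or if a joint passes its speed limit or range.

## Working session

There is one attempt and no reset: what is moved stays moved. The work goes in short steps, Python scripts to look and compute and a tool call to move; the robot and the scene stay as the last step left them, time stands still between calls to the robot, and variables do not carry over. Pictures are saved under pics/ and viewed, about 8 in all and at most 12, crops included, and the job is handed in when it is done.

Besides the shell and the picture viewer there is one more tool, called as name(argument=value, ...) on one line, values as JSON. drive_tool: Moves the arm, as the interface text tells. Shifts and turns lie within -1 to 1; 1 stands for 0.04 m of shift or 6 degrees of turn. Its arguments: {"type":"object","properties":{"targets":{"type":"array"},"claw":{"type":"number"},"newtons":{"type":"number"}},"required":["targets"]}

```bash
ls; mkdir -p pics
cat > h.py <<'E'
import numpy as np, cv2
from station import arm
def w(name,p):
    c=arm.get_calibration(name); return np.array(c["origin"])+np.array(c["rotation"])@np.array(p)
def cloud(name,d):
    c=arm.get_calibration(name); K=np.array(c["mtx"]); h,wd=d.shape
    u,v=np.meshgrid(np.arange(wd),np.arange(h))
    n=cv2.undistortPoints(np.stack([u.ravel(),v.ravel()],1).astype(np.float64)[:,None],K,np.array(c["dist_coeffs"]))[:,0]
    z=d.ravel(); P=np.stack([n[:,0]*z,-n[:,1]*z,-z],1)
    W=P@np.array(c["rotation"]).T+np.array(c["origin"]); W[z==0]=np.nan
    return W.reshape(h,wd,3)
E
python3 - <<'E'
from h import *
np.set_printoptions(precision=4,suppress=True)
ims=[]
for n in("scene","top"):
    im,d=arm.grab_frame(n); ims.append(im); np.save(n+"_d.npy",d); np.save(n+"_i.npy",im)
    cv2.imwrite(f"pics/{n}0.png",cv2.cvtColor(im,cv2.COLOR_RGB2BGR))
    for t in("press","pivot","button_top","module","nest"):
        for r in arm.landmark_of(t,n)[:3]: print(n,t,round(r["score"],2),w(n,r["point"]))
s=arm.get_state();print(s)
E
```

```text
pics
scene press 0.7 [-1.4154 -2.5207 -1.7241]
scene pivot 0.81 [-1.2818 -2.3871 -1.5905]
scene button_top 0.52 [-1.0026 -2.1078 -1.3112]
scene module 0.79 [-1.2917 -2.397  -1.6003]
scene module 0.79 [-1.1842 -2.2895 -1.4928]
scene module 0.72 [-1.6437 -2.749  -1.9524]
scene nest 0.73 [-1.0394 -2.1447 -1.3481]
scene nest 0.58 [-1.3215 -2.4268 -1.6302]
top press 0.63 [2.243  1.7045 2.8178]
top pivot 0.92 [2.1096 1.571  2.6844]
top pivot 0.45 [2.2574 1.7189 2.8322]
top button_top 0.69 [1.9076 1.369  2.4823]
top button_top 0.27 [2.2432 1.7046 2.8179]
top module 0.85 [2.3057 1.7671 2.8804]
top module 0.79 [2.2751 1.7365 2.8498]
top module 0.69 [2.2123 1.6738 2.7871]
top nest 0.69 [2.2432 1.7046 2.818 ]
{'t': 0.6, 'q': array([-0.8539,  0.3586,  0.0119, -0.    , -1.2241, -0.2881]), 'qd': array([ 0.0007, -0.0014,  0.0004,  0.0003,  0.0001,  0.0004]), 'joint_efforts': array([  0.0008, -58.199 ,  29.3183,   6.9996,   0.0124,  -0.    ]), 'eef_pos': array([ 0.2806, -0.6139,  0.2266]), 'ee_rot': array([-3.1416,  0.    , -2.7128]), 'force': array([-0.8246, -0.1679,  0.4698]), 'moment': array([ 0.0237, -0.0758,  0.0684]), 'width': 0.08782155142192913}
```

Run:
```python
from h import *
for n in("scene","top"): print(arm.get_calibration(n))
```

```text
{'mtx': array([[436.20817428,   0.        , 283.59073651],
       [  0.        , 436.20817428, 209.90287714],
       [  0.        ,   0.        ,   1.        ]]), 'dist_coeffs': array([-0.00578321,  0.        ,  0.        ,  0.        ,  0.        ]), 'origin': array([1.40043019, 0.29515515, 1.09178433]), 'rotation': array([ 7.45208399e-01, -8.18531204e-04,  1.93915920e+00])}
{'mtx': array([[381.77654606,   0.        , 282.59905303],
       [  0.        , 381.77654606, 210.5077529 ],
       [  0.        ,   0.        ,   1.        ]]), 'dist_coeffs': array([-0.02690544,  0.        ,  0.        ,  0.        ,  0.        ]), 'origin': array([ 0.52631917, -0.01224026,  1.10107201]), 'rotation': array([ 0.09025367,  0.01058102, -1.58417522])}
```

View pics/scene0.png

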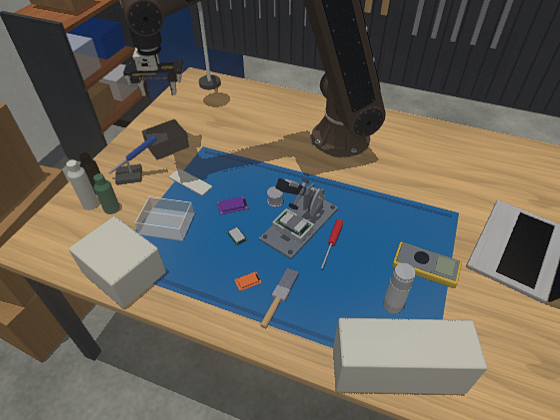

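View pics/top0.png

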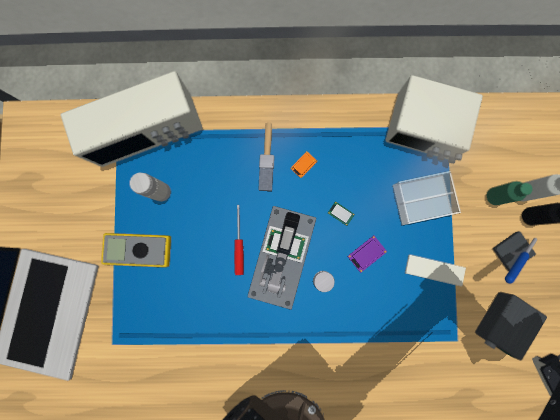

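```bash
cat > h.py <<'E'
import numpy as np, cv2
from scipy.spatial.transform import Rotation as Ro
from station import arm
np.set_printoptions(precision=4,suppress=True)
def rot(name): return Ro.from_euler("xyz",arm.get_calibration(name)["rotation"]).as_matrix()
def w(name,p): return arm.get_calibration(name)["origin"]+rot(name)@np.array(p)
def cloud(name,d):
    c=arm.get_calibration(name); K=np.array(c["mtx"]); h,wd=d.shape
    u,v=np.meshgrid(np.arange(wd),np.arange(h))
    n=cv2.undistortPoints(np.stack([u.ravel(),v.ravel()],1).astype(np.float64)[:,None],K,np.array(c["dist_coeffs"]))[:,0]
    z=d.ravel(); P=np.stack([n[:,0]*z,-n[:,1]*z,-z],1)
    W=P@rot(name).T+c["origin"]; W[z==0]=np.nan
    return W.reshape(h,wd,3)
E
python3 - <<'E'
from h import *
for n in("scene","top"):
    for t in("press","pivot","button_top","module","nest"):
        for r in arm.landmark_of(t,n)[:3]: print(n,t,round(r["score"],2),w(n,r["point"]))
im=np.load("top_i.npy");W=cloud("top",np.load("top_d.npy"))
# base plate: z about 12mm, near press
sel=(abs(W[...,2]-.012)<.003)&(abs(W[...,0]-.43)<.2)&(abs(W[...,1]-0)<.12)
g=im.astype(int); grey=(g.max(2)-g.min(2)<25)
m=(sel&grey).astype(np.uint8)
n,l,st,ce=cv2.connectedComponentsWithStats(m); k=1+st[1:,4].argmax(); print(st[k])
P=W[l==k][:,:2]; r=cv2.minAreaRect(P.astype(np.float32)*1000); print(r)
for nm in("top","scene"):
    im=np.load(nm+"_i.npy")
    a=im[195:315,235:330] if nm=="top" else im[165:265,250:350]
    cv2.imwrite(f"pics/{nm}_crop.png",cv2.cvtColor(cv2.resize(a,None,fx=5,fy=5,interpolation=cv2.INTER_CUBIC),cv2.COLOR_RGB2BGR))
a=cv2.imread("pics/top_crop.png");b=cv2.imread("pics/scene_crop.png")
H=500;a=cv2.resize(a,(int(a.shape[1]*H/a.shape[0]),H));cv2.imwrite("pics/crops.png",np.hstack([a,b[:,:400]]))
# points above 60mm
for nm in("top","scene"):
    W=cloud(nm,np.load(nm+"_d.npy"))
    q=(W[...,2]>.1)&(abs(W[...,0]-.47)<.2)&(abs(W[...,1])<.12)
    P=W[q]; print(nm,len(P)); print(P[np.argsort(P[:,0])][::max(1,len(P)//30)])
E
```

```text
scene press 0.7 [ 0.4233  0.025  -0.0048]
scene pivot 0.81 [0.4258 0.0304 0.0829]
scene button_top 0.52 [ 0.5425 -0.0055  0.2297]
scene module 0.79 [ 0.5369 -0.008   0.0326]
scene module 0.79 [ 0.7641 -0.0593 -0.0029]
scene module 0.72 [ 0.5057 -0.2389 -0.0042]
scene nest 0.73 [0.7873 0.0419 0.0002]
scene nest 0.58 [ 0.5366 -0.005   0.0094]
top press 0.63 [0.4227 0.0215 0.0013]
top pivot 0.92 [0.42   0.0234 0.0855]
top pivot 0.45 [ 0.5427  0.1237 -0.0011]
top button_top 0.69 [ 0.5359 -0.0149  0.2266]
top button_top 0.27 [0.4209 0.0215 0.001 ]
top module 0.85 [ 0.7575 -0.0639 -0.002 ]
top module 0.79 [ 0.5024 -0.2404  0.0012]
top module 0.69 [ 0.5255 -0.0085  0.0321]
top nest 0.69 [ 0.5271 -0.0099  0.0128]
[ 248  211   68   98 1402]
((493.6806945800781, 2.4683837890625), (127.29814147949219, 266.7997131347656), 73.63294982910156)
top 1160
[[ 0.3955  0.012   0.1008]
 [ 0.4183  0.0013  0.1005]
 [ 0.4264  0.0297  0.1015]
 [ 0.4343  0.0582  0.1001]
 [ 0.4404  0.0136  0.1174]
 [ 0.4485  0.0261  0.1215]
 [ 0.4566  0.0105  0.1322]
 [ 0.4625  0.0402  0.1407]
 [ 0.4672  0.0021  0.1821]
 [ 0.47
[... 735 characters left out ...]
 0.2792 -0.0402  0.61  ]
 [ 0.2816 -0.0342  0.6145]
 [ 0.2869 -0.0499  0.6319]
 [ 0.4251  0.0011  0.1007]
 [ 0.4607  0.0263  0.111 ]
 [ 0.4696  0.0347  0.1357]
 [ 0.4761  0.0186  0.1786]
 [ 0.4801  0.0226  0.119 ]
 [ 0.4841  0.0345  0.1049]
 [ 0.4873  0.0177  0.1372]
 [ 0.4921  0.0158  0.1454]
 [ 0.4977  0.0145  0.1459]
 [ 0.5097 -0.0071  0.1406]
 [ 0.5187 -0.0038  0.1416]
 [ 0.5259  0.0035  0.2095]
 [ 0.5354  0.0036  0.218 ]
 [ 0.5421  0.0052  0.1194]
 [ 0.5466 -0.0095  0.1271]
 [ 0.5546 -0.0111  0.2419]
 [ 0.5641 -0.0107  0.2504]
 [ 0.5767 -0.0058  0.2401]
 [ 0.5845 -0.0357  0.2598]
 [ 0.5893 -0.0131  0.2642]
 [ 0.5929 -0.0324  0.2532]
 [ 0.5975 -0.0246  0.2485]
 [ 0.6038 -0.0222  0.2474]]
```

View pics/crops.png

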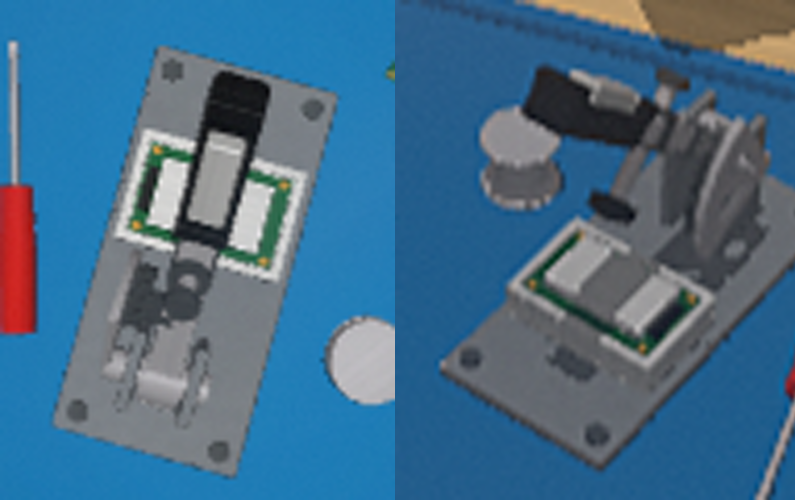

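```bash
cat >> h.py <<'E'
yaw=np.deg2rad(-16.4); ex=np.array([np.cos(yaw),np.sin(yaw),0]); ey=np.array([-np.sin(yaw),np.cos(yaw),0]); ez=np.array([0,0,1.])
PIV=np.array([.4233,.0234,.085])
def lev(a):  # elevation a -> along, normal
    return np.cos(a)*ex+np.sin(a)*ez, -np.sin(a)*ex+np.cos(a)*ez
def toolR(a,sgn=1):
    l,n=lev(a); y=sgn*ey; z=-n; return np.stack([np.cross(y,z),y,z],1)
def rep():
    s=arm.get_state(); p=s["eef_pos"]-PIV
    R=Ro.from_euler("xyz",s["ee_rot"]).as_matrix(); z=R[:,2]
    print("t",round(s["t"],2),"press xyz",p@ex,p@ey,p@ez,"tool tilt",np.arctan2(z@ex,-z[2]),"f xyz press",s["force"]@ex,s["force"]@ey,s["force"]@ez,"q",s["q"])
    return s,p,R
E
python3 - <<'E'
from h import *
for nm in("top","scene"):
    W=cloud(nm,np.load(nm+"_d.npy")); P=W.reshape(-1,3)-PIV
    s,y,h=P@ex,P@ey,P@ez
    for a in(.70,.74,.78,.82):
        l=s*np.cos(a)+h*np.sin(a); n=-s*np.sin(a)+h*np.cos(a)
        o=[]
        for c in range(150,250,10):
            k=(abs(l-c/1000)<.005)&(abs(y)<.009)&(n>-.02)&(n<.07); o.append(np.median(n[k])*1000 if k.sum()>3 else np.nan)
        print(nm,a,np.round(o,1))
    k=(np.hypot(s,h)>.15)&(np.hypot(s,h)<.26)&(abs(y)<.04)&(h>.08)&(s>.06)
    print("y range grip",np.nanpercentile(y[k],[1,5,50,95,99]))
s,p,R=rep()
for a in(.76,):
  l,n=lev(a); tgt=PIV+.188*l+(.021+.10)*n
  print("tgt",tgt,"shift units",(tgt-s["eef_pos"])/.04)
  for sg in(1,-1):
    print(sg,Ro.from_matrix(toolR(a,sg)@R.T).as_rotvec()/np.deg2rad(6))
  print("dir n",n, "l",l)
E
```

```text
top 0.7 [25.4 31.7 31.9 32.1 33.1 33.7 33.5 23.9 32.7 24. ]
top 0.74 [20.2 25.1 25.1 24.9 25.4 25.8 25.8 15.5 23.4 15.1]
top 0.78 [14.9 18.7 18.5 18.1 17.8 17.8 17.7  8.7 14.1  5.4]
top 0.82 [ 8.9 12.2 11.7 11.  10.   9.8  9.4  0.2  4.8 -2.9]
y range grip [-0.0158 -0.0145 -0.0004  0.0141  0.0154]
scene 0.7 [ nan  nan  nan  nan  nan  nan  nan 30.6  nan 18.6]
scene 0.74 [ nan  nan  nan  nan  nan  nan  nan 21.9  nan  8.3]
scene 0.78 [ nan  nan  nan  nan  nan  nan  nan 13.1  nan -3.5]
scene 0.82 [ nan  nan  nan  nan  nan  nan  nan  4.4  nan -8.1]
y range grip [-0.012  -0.0083  0.0126  0.0183  0.0192]
t 1.1 press xyz 0.04307553218349339 -0.6516321768700793 0.1415689579282609 tool tilt 1.876374276619078e-05 f xyz press -0.3826638824254051 -0.03465219246791329 0.19697414976271563 q [-0.8539  0.3586  0.0119  0.     -1.2241 -0.2881]
tgt [0.4741 0.0085 0.3022] shift units [ 4.8354 15.5586  1.8913]
1 [ 0.5278 -7.3892 -6.4905]
-1 [-9.2634 -0.6611 21.7812]
dir n [-0.6609  0.1945  0.7248] l [ 0.6953 -0.2047  0.6889]
```

drive_tool(targets=[[0.3,0.97,0.4,0.03,-0.46,-0.41],[0.3,0.97,0.4,0.03,-0.46,-0.41],[0.3,0.97,0.4,0.03,-0.46,-0.41],[0.3,0.97,0.4,0.03,-0.46,-0.41],[0.3,0.97,0.4,0.03,-0.46,-0.41]], claw=0, newtons=30)

```text
t: 1.72
eef_pos: [0.3409, -0.4188, 0.3073]
ee_rot: [-3.079, 0.235, -2.923]
force: [0.6, 0.5, 1.2]
width: 0.0431
```

drive_tool(targets=[[0.3,0.97,0,0.03,-0.46,-0.41],[0.3,0.97,0,0.03,-0.46,-0.41],[0.3,0.97,0,0.03,-0.46,-0.41],[0.3,0.97,0,0.03,-0.46,-0.41],[0.3,0.97,0,0.03,-0.46,-0.41]])

```text
t: 2.35
eef_pos: [0.401, -0.2251, 0.3074]
ee_rot: [-3.068, 0.477, -3.135]
force: [-0.0, -0.2, 1.0]
width: 0.0007
```

drive_tool(targets=[[0.3,0.97,0,0.03,-0.46,-0.41],[0.3,0.97,0,0.03,-0.46,-0.41],[0.3,0.97,0,0.03,-0.46,-0.41],[0.3,0.97,0,0.03,-0.46,-0.41],[0.3,0.97,0,0.03,-0.46,-0.41]])

```text
t: 2.98
eef_pos: [0.4554, -0.0604, 0.3157]
ee_rot: [-3.105, 0.664, 2.936]
force: [4.9, -2.9, 6.9]
width: 0.0007
```

drive_tool(targets=[[0.3,0.97,0,0.03,-0.46,-0.41],[0,0,0,0,0,0],[0,0,0,0,0,0]])

```text
t: 3.35
eef_pos: [0.4716, -0.0411, 0.3209]
ee_rot: [-3.124, 0.687, 2.903]
force: [-0.4, 0.5, 0.0]
width: 0.0001
```

```bash
cat >> h.py <<'E'
def to(a,l_,n_):
    s,p,R=rep(); l,n=lev(a); t=PIV+l_*l+n_*n
    print("shift",(t-s["eef_pos"])/.04,"turn",Ro.from_matrix(toolR(a)@R.T).as_rotvec()/np.deg2rad(6),"force n,l,y",s["force"]@n,s["force"]@l,s["force"]@ey,"width",s["width"])
    pp=s["eef_pos"]-PIV; print("l,n,y",pp@l,pp@n,pp@ey)
E
python3 -c "
from h import *
to(.765,.188,.041)"
```

```text
t 3.35 press xyz 0.0645494753780503 -0.04820213875022984 0.23591868008106615 tool tilt 0.6866088568200434 f xyz press -0.5467916848454718 0.3445095659755166 0.034763902508945344 q [ 0.6485 -0.4534 -1.0164  0.8431 -0.7384 -3.0304]
shift [ 1.3637  0.8548 -1.9036] turn [-0.0719 -0.7568 -0.3397] force n,l,y 0.4037515382079077 -0.3703705859386646 0.3445095659755166 width 8.128575726491912e-05
l,n,y 0.20994726732789495 0.12548467366305488 -0.04820213875022984
```

```bash
cat >> h.py <<'E'
def to2(a,b,l_,n_):
    s,p,R=rep(); l,n=lev(a); t=PIV+l_*l+n_*n
    print("shift",(t-s["eef_pos"])/.04,"turn",Ro.from_matrix(toolR(b)@R.T).as_rotvec()/np.deg2rad(6),"force n,l,y",s["force"]@n,s["force"]@l,s["force"]@ey)
    pp=s["eef_pos"]-PIV; print("l,n,y",pp@l,pp@n,pp@ey)
E
python3 -c "
from h import *
to2(.765,.35,.188,.06)"
```

```text
t 3.35 press xyz 0.0645494753780503 -0.04820213875022984 0.23591868008106615 tool tilt 0.6866088568200434 f xyz press -0.5467916848454718 0.3445095659755166 0.034763902508945344 q [ 0.6485 -0.4534 -1.0164  0.8431 -0.7384 -3.0304]
shift [ 1.0482  0.9477 -1.561 ] turn [ 0.977   3.065  -0.3639] force n,l,y 0.4037515382079077 -0.3703705859386646 0.3445095659755166
l,n,y 0.20994726732789495 0.12548467366305488 -0.04820213875022984
```

drive_tool(targets=[[0.1,0.2,0,0.2,0.62,-0.07],[0.2,0.2,-0.2,0.2,0.62,-0.07],[0.25,0.2,-0.4,0.2,0.62,-0.07],[0.25,0.2,-0.4,0.2,0.62,-0.07],[0.25,0.2,-0.4,0.2,0.62,-0.07]])

```text
t: 3.98
eef_pos: [0.5139, -0.0011, 0.2649]
ee_rot: [3.138, 0.344, 2.855]
force: [1.1, -0.6, 0.2]
width: 0.0003
```

drive_tool(targets=[[0,0,0,0,0,0],[0,0,0,0,0,0]])

```text
t: 4.22
eef_pos: [0.5135, -0.0015, 0.2651]
ee_rot: [3.14, 0.347, 2.856]
force: [0.3, 0.2, 0.3]
width: 0.0004
```

```bash
python3 -c "
from h import *
to2(.765,.35,.188,.035)
im,d=arm.grab_frame('scene'); a=im[120:280,200:400]
cv2.imwrite('pics/s1.png',cv2.cvtColor(cv2.resize(a,None,fx=4,fy=3.75,interpolation=cv2.INTER_CUBIC),cv2.COLOR_RGB2BGR))
"
```

```text
t 4.22 press xyz 0.09360983553733018 0.0015694426548997894 0.18012777612313446 tool tilt 0.34657744960655473 f xyz press 0.24783018237261548 0.2788669994835758 0.28243730343169215 q [ 0.5661 -0.1454 -0.6644  0.3466 -0.8479 -2.6263]
shift [ 0.4151 -0.1631 -0.6171] turn [-0.0197 -0.0283 -0.0099] force n,l,y 0.03211371712384067 0.37437860360482617 0.2788669994835758
l,n,y 0.19227363327338812 0.06511272524048371 0.0015694426548997894
```

View pics/s1.png

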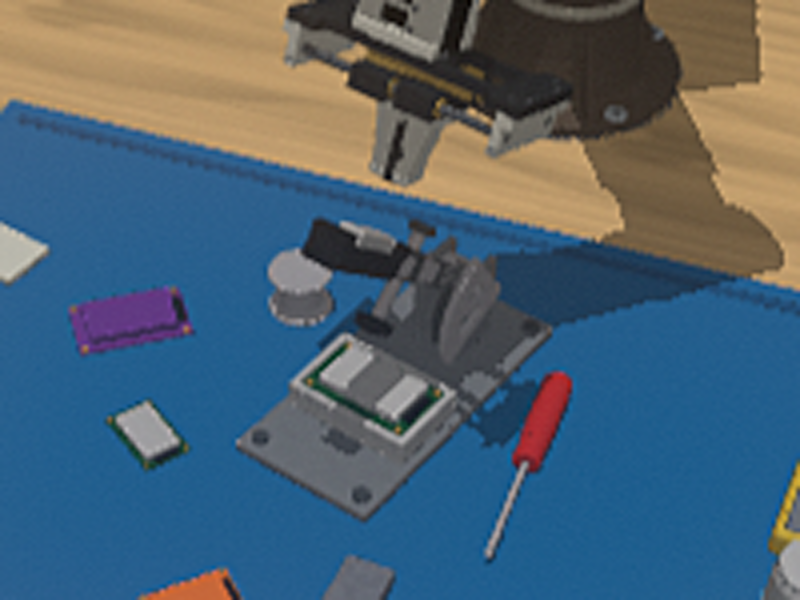

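drive_tool(targets=[[0.16,-0.06,-0.36,0,0,0],[0.15,-0.06,-0.35,0,0,0],[0,0,0,0,0,0]])

```text
t: 4.65
eef_pos: [0.5254, -0.0061, 0.2364]
ee_rot: [3.141, 0.346, 2.857]
force: [-0.3, -0.3, 1.0]
width: 0.0005
```

```bash
python3 -c "
from h import *
to2(.765,.35,.182,.020)"
```

```text
t 4.65 press xyz 0.10630067628015928 0.0005333513833715324 0.15143843153912834 tool tilt 0.3460435742313402 f xyz press -0.2116259961470467 -0.3493381796384799 1.0479335114504469 q [ 0.5335 -0.0997 -0.7001  0.3657 -0.7621 -2.6281]
shift [ 0.2634 -0.0914 -0.2742] turn [-0.0171 -0.0343 -0.0222] force n,l,y 0.9025195791166098 0.5730694687184715 -0.3493381796384799
l,n,y 0.1815601492973439 0.035627861453877245 0.0005333513833715324
```

drive_tool(targets=[[0.067,-0.02,-0.072,0,0,0],[0.067,-0.02,-0.072,0,0,0],[0.033,-0.01,-0.036,0,0,0],[0,0,0,0,0,0]])

```text
t: 5.15
eef_pos: [0.5333, -0.0073, 0.2298]
ee_rot: [3.14, 0.347, 2.858]
force: [-0.0, 1.2, 0.2]
width: 0.0006
```

```bash
python3 -c "
from h import *
to2(.765,.35,.182,.020)"
```

```text
t 5.15 press xyz 0.11418922215800434 0.0015631522193210179 0.14475520200266295 tool tilt 0.3466852062049554 f xyz press -0.36693200453076813 1.1500044529270774 0.1516464232527901 q [ 0.5188 -0.0793 -0.7     0.3702 -0.7378 -2.6221]
shift [ 0.0669 -0.0604 -0.1071] turn [-0.0213 -0.0267 -0.0278] force n,l,y 0.36350904339751766 -0.15967751564498256 1.1500044529270774
l,n,y 0.1826224233955566 0.025343587690299384 0.0015631522193210179
```

drive_tool(targets=[[0.033,-0.01,-0.036,0,0,0],[0.033,-0.01,-0.036,0,0,0],[0,0,0,0,0,0]])

```text
t: 5.52
eef_pos: [0.536, -0.0081, 0.227]
ee_rot: [3.14, 0.347, 2.858]
force: [-2.7, 0.5, 4.0]
width: 0.0004
```

```bash
python3 -c "
from h import *
to2(.765,.35,.182,.020)"
```

```text
t 5.53 press xyz 0.11699689457916693 0.0015822758922003257 0.14197575648008953 tool tilt 0.34689799274318744 f xyz press -2.714176786797878 -0.271391847309862 3.9557263550376316 q [ 0.5131 -0.0719 -0.7009  0.3722 -0.7282 -2.6202]
shift [-0.0005 -0.0411 -0.0377] turn [-0.0218 -0.0244 -0.029 ] force n,l,y 4.73325904887062 0.7815276080959387 -0.271391847309862
l,n,y 0.18272295988577114 0.02139412769535757 0.0015822758922003257
```

```bash
cat >> h.py <<'E'
E_=.0095
def edge(p,b): return np.array([p@ex,p@ez])+E_*np.array([np.cos(b),np.sin(b)])
def status():
    s=arm.get_state(); p=s["eef_pos"]-PIV; R=Ro.from_euler("xyz",s["ee_rot"]).as_matrix(); z=R[:,2]; b=np.arctan2(z@ex,-z[2])
    e=edge(p,b); r=np.hypot(*e); ph=np.arctan2(e[1],e[0]); a=ph-np.arcsin(.013/r); l,n=lev(a); f=s["force"]
    print("t %.2f r %.4f phi %.4f lever(if btn in) %.4f b %.3f y %.4f  Fn %.1f Fl %.1f Fy %.1f q3 %.2f q5 %.2f q6 %.2f"%(s["t"],r,ph,.82-a,b,p@ey,f@n,f@l,f@ey,s["q"][2],s["q"][4],s["q"][5]))
    return s,p,b,r,ph,a
def plan(steps,gap=.1,bmax=.35,r0=.192):
    s,p,b,r,ph,a=status(); x,z=p@ex,p@ez; y=p@ey
    for d in steps:
        ph-=d; r+=np.clip(r0-r,-.001,.001); b2=max(b-.06,min(b,bmax,ph-.068-gap)); t=r*np.array([np.cos(ph),np.sin(ph)])-E_*np.array([np.cos(b2),np.sin(b2)])
        sh=((t[0]-x)*ex+(t[1]-z)*ez)/.04; tu=ey*(b-b2)/np.deg2rad(6)
        print([round(float(v),3) for v in (*sh,*tu)],end=", "); x,z=t; b=b2
    print()
E
python3 -c "
from h import *
plan([.015,.015,.015,.015,.015])"
```

```text
t 5.53 r 0.1922 phi 0.8564 lever(if btn in) 0.0313 b 0.347 y 0.0016  Fn 4.7 Fl 0.9 Fy -0.3 q3 -0.70 q5 -0.73 q6 -2.62
[0.049, -0.014, -0.051, 0.0, 0.0, 0.0], [0.051, -0.015, -0.048, 0.0, 0.0, 0.0], [0.05, -0.015, -0.049, 0.0, 0.0, 0.0], [0.05, -0.015, -0.05, 0.0, 0.0, 0.0], [0.049, -0.014, -0.051, 0.0, 0.0, 0.0],
```

drive_tool(targets=[[0.05,-0.015,-0.05,0,0,0],[0.05,-0.015,-0.05,0,0,0],[0.05,-0.015,-0.05,0,0,0],[0.05,-0.015,-0.05,0,0,0],[0.05,-0.015,-0.05,0,0,0]])

```text
t: 6.15
eef_pos: [0.5459, -0.0111, 0.2167]
ee_rot: [3.14, 0.347, 2.858]
force: [-5.3, 3.1, 6.7]
width: -0.0002
```

```bash
python3 -c "
from h import *
plan([.02]*10)"
```

```text
t 6.15 r 0.1918 phi 0.7805 lever(if btn in) 0.1073 b 0.347 y 0.0015  Fn 8.9 Fl -0.1 Fy 1.5 q3 -0.70 q5 -0.69 q6 -2.61
[0.068, -0.02, -0.065, 0.0, 0.0, 0.0], [0.063, -0.018, -0.07, 0.0, 0.0, 0.0], [0.061, -0.018, -0.072, 0.0, 0.0, 0.0], [0.06, -0.018, -0.073, 0.0, 0.0, 0.0], [0.059, -0.017, -0.074, 0.0, 0.0, 0.0], [0.057, -0.017, -0.075, 0.0, 0.0, 0.0], [0.056, -0.016, -0.076, 0.0, 0.0, 0.0], [0.054, -0.016, -0.078, 0.0, 0.0, 0.0], [0.053, -0.016, -0.079, 0.0, 0.0, 0.0], [0.051, -0.015, -0.08, 0.0, 0.0, 0.0],
```

drive_tool(targets=[[0.065,-0.019,-0.067,0,0,0],[0.063,-0.018,-0.07,0,0,0],[0.061,-0.018,-0.072,0,0,0],[0.06,-0.018,-0.073,0,0,0],[0.059,-0.017,-0.074,0,0,0]])

```text
t: 6.78
eef_pos: [0.5582, -0.0147, 0.2024]
ee_rot: [3.14, 0.346, 2.858]
force: [-5.1, 3.0, 5.9]
width: 0.0005
```

drive_tool(targets=[[0.057,-0.017,-0.075,0,0,0],[0.056,-0.016,-0.076,0,0,0],[0.054,-0.016,-0.078,0,0,0],[0.053,-0.016,-0.079,0,0,0],[0.051,-0.015,-0.08,0,0,0]])

```text
t: 7.4
eef_pos: [0.569, -0.0178, 0.1868]
ee_rot: [3.14, 0.346, 2.858]
force: [-5.7, 3.4, 5.9]
width: 0.0003
```

```bash
python3 -c "
from h import *
plan([.02]*5)"
```

```text
t 7.40 r 0.1917 phi 0.5799 lever(if btn in) 0.3080 b 0.346 y 0.0016  Fn 8.3 Fl -2.7 Fy 1.7 q3 -0.72 q5 -0.60 q6 -2.61
[0.057, -0.017, -0.076, 0.0, 0.0, 0.0], [0.048, -0.014, -0.082, 0.0, 0.0, 0.0], [0.047, -0.014, -0.083, 0.0, 0.0, 0.0], [0.044, -0.013, -0.081, 0.039, 0.133, 0.0], [0.042, -0.012, -0.08, 0.054, 0.183, 0.0],
```

drive_tool(targets=[[0.05,-0.015,-0.079,0,0,0],[0.048,-0.014,-0.082,0,0,0],[0.047,-0.014,-0.083,0,0,0],[0.044,-0.013,-0.081,0.039,0.133,0],[0.042,-0.012,-0.08,0.054,0.183,0]])

```text
t: 8.02
eef_pos: [0.5781, -0.0205, 0.1706]
ee_rot: [3.14, 0.311, 2.858]
force: [-4.8, 2.8, 6.8]
width: 0.0005
```

```bash
python3 -c "
from h import *
plan([.008]*5)"
```

```text
t 8.03 r 0.1916 phi 0.4802 lever(if btn in) 0.4077 b 0.311 y 0.0016  Fn 8.4 Fl -2.2 Fy 1.3 q3 -0.67 q5 -0.61 q6 -2.54
[0.025, -0.007, -0.028, 0.019, 0.066, 0.0], [0.016, -0.005, -0.032, 0.022, 0.073, 0.0], [0.016, -0.005, -0.033, 0.022, 0.073, 0.0], [0.016, -0.005, -0.033, 0.022, 0.073, 0.0], [0.015, -0.005, -0.033, 0.022, 0.073, 0.0],
```

drive_tool(targets=[[0.018,-0.005,-0.032,0.02,0.07,0],[0.016,-0.005,-0.032,0.022,0.073,0],[0.016,-0.005,-0.033,0.022,0.073,0],[0.016,-0.005,-0.033,0.022,0.073,0],[0.015,-0.005,-0.033,0.022,0.073,0]])

```text
t: 8.65
eef_pos: [0.5812, -0.0215, 0.164]
ee_rot: [3.14, 0.272, 2.858]
force: [-4.9, 3.6, 5.6]
width: 0.0006
```

```bash
python3 -c "
from h import *
plan([.008]*5)"
```

```text
t 8.65 r 0.1915 phi 0.4396 lever(if btn in) 0.4483 b 0.272 y 0.0015  Fn 7.3 Fl -3.2 Fy 2.0 q3 -0.62 q5 -0.65 q6 -2.47
[0.025, -0.007, -0.028, 0.022, 0.074, 0.0], [0.015, -0.004, -0.033, 0.022, 0.073, 0.0], [0.015, -0.004, -0.033, 0.022, 0.073, 0.0], [0.014, -0.004, -0.033, 0.022, 0.073, 0.0], [0.014, -0.004, -0.033, 0.022, 0.073, 0.0],
```

drive_tool(targets=[[0.018,-0.005,-0.031,0.022,0.074,0],[0.015,-0.004,-0.033,0.022,0.073,0],[0.015,-0.004,-0.033,0.022,0.073,0],[0.014,-0.004,-0.033,0.022,0.073,0]])

```text
t: 9.15
eef_pos: [0.5836, -0.0222, 0.1587]
ee_rot: [3.14, 0.239, 2.858]
force: [-4.5, 3.6, 7.1]
width: 0.0001
```

```bash
python3 -c "
from h import *
plan([.008]*5)"
```

```text
t 9.15 r 0.1916 phi 0.4077 lever(if btn in) 0.4802 b 0.239 y 0.0015  Fn 8.5 Fl -2.6 Fy 2.2 q3 -0.58 q5 -0.68 q6 -2.41
[0.024, -0.007, -0.029, 0.021, 0.07, 0.0], [0.014, -0.004, -0.034, 0.022, 0.073, 0.0], [0.014, -0.004, -0.034, 0.022, 0.073, 0.0], [0.013, -0.004, -0.034, 0.022, 0.073, 0.0], [0.013, -0.004, -0.034, 0.022, 0.073, 0.0],
```

drive_tool(targets=[[0.016,-0.005,-0.033,0.021,0.07,0],[0.014,-0.004,-0.034,0.022,0.073,0],[0.014,-0.004,-0.034,0.022,0.073,0],[0.013,-0.004,-0.034,0.022,0.073,0]])

```text
t: 9.65
eef_pos: [0.5858, -0.0228, 0.1532]
ee_rot: [3.139, 0.208, 2.858]
force: [-5.8, 4.2, 6.5]
width: 0.0008
```

```bash
python3 -c "
from h import *
plan([.008]*5)"
```

```text
t 9.65 r 0.1915 phi 0.3752 lever(if btn in) 0.5127 b 0.208 y 0.0015  Fn 8.2 Fl -4.4 Fy 2.4 q3 -0.54 q5 -0.72 q6 -2.36
[0.024, -0.007, -0.029, 0.023, 0.077, 0.0], [0.013, -0.004, -0.034, 0.022, 0.073, 0.0], [0.012, -0.004, -0.034, 0.022, 0.073, 0.0], [0.012, -0.004, -0.034, 0.022, 0.073, 0.0], [0.012, -0.004, -0.034, 0.022, 0.073, 0.0],
```

drive_tool(targets=[[0.007,-0.002,-0.035,0.022,0.073,0],[0.008,-0.003,-0.035,0.022,0.073,0],[0.01,-0.004,-0.034,0.022,0.073,0],[0.012,-0.004,-0.034,0.022,0.073,0]])

```text
t: 10.15
eef_pos: [0.5876, -0.0234, 0.148]
ee_rot: [3.139, 0.176, 2.858]
force: [-3.2, 4.2, 7.7]
width: 0.0005
```

```bash
python3 -c "
from h import *
plan([.008]*5,r0=.191)"
```

```text
t 10.15 r 0.1915 phi 0.3447 lever(if btn in) 0.5433 b 0.176 y 0.0015  Fn 8.5 Fl -2.0 Fy 3.1 q3 -0.50 q5 -0.75 q6 -2.32
[0.002, -0.001, -0.038, 0.021, 0.07, 0.0], [0.012, -0.003, -0.034, 0.022, 0.073, 0.0], [0.011, -0.003, -0.034, 0.022, 0.073, 0.0], [0.011, -0.003, -0.034, 0.022, 0.073, 0.0], [0.011, -0.003, -0.035, 0.022, 0.073, 0.0],
```

drive_tool(targets=[[0.01,0.002,-0.035,0.022,0.073,0],[0.01,0.002,-0.035,0.022,0.073,0],[0.01,0.001,-0.034,0.022,0.073,0],[0.01,0,-0.034,0.022,0.073,0]])

```text
t: 10.65
eef_pos: [0.5893, -0.0236, 0.1428]
ee_rot: [3.139, 0.145, 2.858]
force: [-2.8, -1.3, 7.6]
width: 0.0002
```

```bash
python3 -c "
from h import *
plan([.008]*5,r0=.1913)"
```

```text
t 10.65 r 0.1913 phi 0.3141 lever(if btn in) 0.5739 b 0.145 y 0.0018  Fn 7.9 Fl -0.4 Fy -2.0 q3 -0.46 q5 -0.78 q6 -2.28
[0.01, -0.003, -0.035, 0.018, 0.061, 0.0], [0.011, -0.003, -0.035, 0.022, 0.073, 0.0], [0.01, -0.003, -0.035, 0.022, 0.073, 0.0], [0.01, -0.003, -0.035, 0.022, 0.073, 0.0], [0.01, -0.003, -0.035, 0.022, 0.073, 0.0],
```

drive_tool(targets=[[0.01,-0.004,-0.035,0.022,0.073,0],[0.01,-0.004,-0.035,0.022,0.073,0],[0.01,-0.003,-0.035,0.022,0.073,0],[0.01,-0.003,-0.035,0.022,0.073,0]])

```text
t: 11.15
eef_pos: [0.5909, -0.0242, 0.1377]
ee_rot: [3.139, 0.113, 2.858]
force: [-6.7, 0.9, 14.0]
width: 0.0007
```

```bash
python3 -c "
from h import *
plan([.008]*5,r0=.1913)"
```

```text
t 11.15 r 0.1914 phi 0.2849 lever(if btn in) 0.6031 b 0.113 y 0.0017  Fn 15.1 Fl -3.5 Fy -1.0 q3 -0.43 q5 -0.82 q6 -2.24
[0.008, -0.002, -0.036, 0.011, 0.038, 0.0], [0.01, -0.003, -0.035, 0.022, 0.073, 0.0], [0.009, -0.003, -0.035, 0.022, 0.073, 0.0], [0.009, -0.003, -0.035, 0.022, 0.073, 0.0], [0.009, -0.003, -0.035, 0.022, 0.073, 0.0],
```

drive_tool(targets=[[0.002,0,-0.018,0.01,0.035,0]])

```text
t: 11.28
eef_pos: [0.5911, -0.0242, 0.1371]
ee_rot: [3.139, 0.109, 2.858]
force: [-6.5, 0.4, 14.0]
width: 0.0005
```

```bash
python3 -c "
from h import *
status()"
```

```text
t 11.28 r 0.1914 phi 0.2813 lever(if btn in) 0.6067 b 0.109 y 0.0017  Fn 15.1 Fl -3.2 Fy -1.4 q3 -0.42 q5 -0.82 q6 -2.24
```

drive_tool(targets=[[0.003,0,-0.018,0.01,0.035,0]])

```text
t: 11.4
eef_pos: [0.5913, -0.0242, 0.1366]
ee_rot: [3.139, 0.106, 2.858]
force: [-5.7, 1.7, 15.2]
width: 0.0004
```

```bash
python3 -c "
from h import *
status()
im,d=arm.grab_frame('scene'); a=im[120:280,200:400]
cv2.imwrite('pics/s2.png',cv2.cvtColor(cv2.resize(a,None,fx=4,fy=3.75,interpolation=cv2.INTER_CUBIC),cv2.COLOR_RGB2BGR))
status()"
```

```text
t 11.40 r 0.1914 phi 0.2782 lever(if btn in) 0.6098 b 0.106 y 0.0017  Fn 16.1 Fl -2.6 Fy 0.1 q3 -0.42 q5 -0.83 q6 -2.23
t 11.45 r 0.1914 phi 0.2778 lever(if btn in) 0.6102 b 0.106 y 0.0018  Fn 15.4 Fl -3.0 Fy -1.5 q3 -0.42 q5 -0.83 q6 -2.23
```

drive_tool(targets=[[0.003,0,-0.018,0.01,0.035,0]])

```text
t: 11.58
eef_pos: [0.5914, -0.0242, 0.136]
ee_rot: [3.139, 0.102, 2.858]
force: [-6.6, 0.9, 15.6]
width: 0.0005
```

```bash
python3 -c "
from h import *
status()"
```

```text
t 11.57 r 0.1914 phi 0.2749 lever(if btn in) 0.6130 b 0.102 y 0.0018  Fn 16.6 Fl -3.3 Fy -1.0 q3 -0.41 q5 -0.83 q6 -2.23
```

drive_tool(targets=[[-0.01,0.003,0.049,0,0,0],[-0.01,0.003,0.049,0,0,0],[-0.01,0.003,0.049,0,0,0]])

```text
t: 11.95
eef_pos: [0.59, -0.0238, 0.1405]
ee_rot: [3.139, 0.101, 2.857]
force: [0.3, -0.4, 0.2]
width: 0.0007
```

```bash
python3 -c "
from h import *
status()"
```

```text
t 11.95 r 0.1912 phi 0.2997 lever(if btn in) 0.5883 b 0.101 y 0.0018  Fn 0.1 Fl 0.5 Fy -0.3 q3 -0.41 q5 -0.84 q6 -2.23
```

drive_tool(targets=[[-0.01,0.003,0.049,0,0,0]])

```text
t: 12.08
eef_pos: [0.5891, -0.0235, 0.142]
ee_rot: [3.139, 0.1, 2.857]
force: [0.3, 0.0, 0.4]
width: 0.0005
```

```bash
python3 -c "
from h import *
status()"
```

```text
t 12.07 r 0.1907 phi 0.3088 lever(if btn in) 0.5794 b 0.100 y 0.0018  Fn 0.3 Fl 0.3 Fy 0.1 q3 -0.41 q5 -0.85 q6 -2.23
```

drive_tool(targets=[[-0.03,0.01,0.15,0,0,0],[-0.05,0.015,0.3,0,0,0],[-0.1,0.03,0.6,0,0,0],[-0.3,0.1,0.8,0,0,0],[0,0,0,0,0,0]])

```text
t: 12.7
eef_pos: [0.5714, -0.0167, 0.2204]
ee_rot: [3.136, 0.106, 2.858]
force: [0.0, -0.2, 0.1]
width: 0.0004
```

```bash
python3 -c "
from h import *
status()
for n in('top','scene'):
    im,d=arm.grab_frame(n); np.save(n+'_d2.npy',d)
    a=im[120:280,200:400] if n=='scene' else im[190:320,220:350]
    cv2.imwrite('pics/%s3.png'%n,cv2.cvtColor(cv2.resize(a,(600,480),interpolation=cv2.INTER_CUBIC),cv2.COLOR_RGB2BGR))
    for r in arm.landmark_of('button_top',n)[:2]:
        p=w(n,r['point'])-PIV; print(n,r['score'],p@ex,p@ey,p@ez)
    P=cloud(n,d).reshape(-1,3)-PIV; s,y,h=P@ex,P@ey,P@ez
    for a in(.17,.19,.21,.23,.25):
        l=s*np.cos(a)+h*np.sin(a); q=-s*np.sin(a)+h*np.cos(a)
        print(n,a,[round(1000*float(np.median(q[k])),1) if (k:=(abs(l-c/1000)<.005)&(abs(y)<.009)&(q>-.02)&(q<.05)).sum()>3 else None for c in range(160,230,10)])
"
```

```text
t 12.70 r 0.2124 phi 0.6975 lever(if btn in) 0.1837 b 0.106 y 0.0033  Fn 0.1 Fl 0.2 Fy -0.2 q3 -0.34 q5 -1.01 q6 -2.24
top 0.17 [None, None, None, None, None, None, 16.9]
top 0.19 [None, None, None, None, None, None, 12.5]
top 0.21 [None, None, None, None, None, None, 8.1]
top 0.23 [None, None, None, None, None, None, 3.8]
top 0.25 [None, None, None, None, None, None, -0.7]
scene 0.7 0.18291828881377037 0.003677902161779904 0.05637418383611888
scene 0.17 [22.0, 22.2, 21.0, 22.7, 22.8, 22.5, 19.5]
scene 0.19 [18.7, 18.7, 17.4, 18.9, 19.2, 18.0, 15.2]
scene 0.21 [15.4, 15.4, 13.9, 15.1, 15.1, 13.8, 11.1]
scene 0.23 [12.1, 12.0, 10.3, 11.6, 11.0, 9.6, 7.0]
scene 0.25 [8.9, 8.7, 6.7, 7.4, 7.3, 5.3, 3.1]
```

View pics/scene3.png

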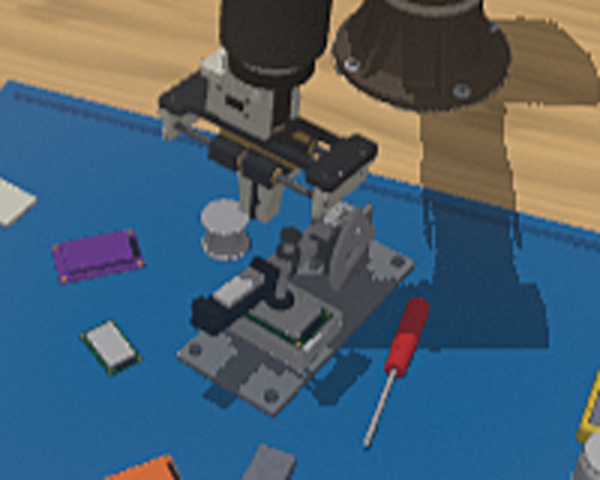

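```bash
python3 -c "
from h import *
s,p,b,r,ph,a=status()
for phi in (.34,.3165,.30,.29):
    t=.191*np.array([np.cos(phi),np.sin(phi)])-E_*np.array([np.cos(b),np.sin(b)]); print(phi,((t[0]-p@ex)*ex+(t[1]-p@ez)*ez-(p@ey-.0018)*ey)/.04)
P=(cloud('scene',np.load('scene_d.npy'))).reshape(-1,3)-PIV; s,y,h=P@ex,P@ey,P@ez
for a in(.72,.74,.76,.78,.80,.82):
        l=s*np.cos(a)+h*np.sin(a); q=-s*np.sin(a)+h*np.cos(a)
        print(a,[round(1000*float(np.median(q[k])),1) if (k:=(abs(l-c/1000)<.005)&(abs(y)<.011)&(q>.0)&(q<.05)).sum()>1 else None for c in range(140,250,10)])
"
```

```text
t 12.90 r 0.2088 phi 0.6854 lever(if btn in) 0.1969 b 0.101 y 0.0024  Fn -0.3 Fl -0.1 Fy 0.7 q3 -0.35 q5 -1.01 q6 -2.24
0.34 [ 0.4376 -0.1437 -1.7117]
0.3165 [ 0.4723 -0.1539 -1.818 ]
0.3 [ 0.4952 -0.1606 -1.893 ]
0.29 [ 0.5085 -0.1646 -1.9387]
0.72 [None, 18.9, None, 26.9, 21.9, 27.5, 27.8, 27.3, 26.2, None, 16.7]
0.74 [None, 15.9, None, 23.3, 22.9, 23.7, 23.8, 23.8, 21.9, None, 15.0]
0.76 [None, 12.9, None, 19.9, 19.2, 19.9, 19.8, 19.5, 17.5, None, 10.2]
0.78 [None, 9.9, None, 16.5, 15.6, 16.1, 15.7, 15.3, 13.1, None, 7.4]
0.8 [None, 6.9, None, 13.1, 11.9, 12.3, 10.5, 11.4, 8.7, None, 4.0]
0.82 [None, 3.9, None, 9.7, 9.2, 8.5, 6.4, 7.2, 4.4, None, 2.0]
```

drive_tool(targets=[[0.14,-0.05,-0.55,0,0,0],[0.15,-0.05,-0.6,0,0,0],[0.14,-0.04,-0.5,0,0,0],[0,0,0,0,0,0],[0,0,0,0,0,0]])

```text
t: 13.52
eef_pos: [0.5877, -0.0229, 0.1509]
ee_rot: [3.139, 0.101, 2.858]
force: [0.2, -0.0, -0.0]
width: 0.0002
```

```bash
python3 -c "
from h import *
status()"
```

```text
t 13.53 r 0.1922 phi 0.3554 lever(if btn in) 0.5323 b 0.101 y 0.0020  Fn -0.1 Fl 0.2 Fy 0.0 q3 -0.40 q5 -0.87 q6 -2.23
```

drive_tool(targets=[[0.005,-0.002,-0.03,0,0,0],[0.005,-0.002,-0.03,0,0,0],[0,0,0,0,0,0]])

```text
t: 13.9
eef_pos: [0.5879, -0.023, 0.1486]
ee_rot: [3.138, 0.102, 2.857]
force: [0.0, 1.0, -0.7]
width: 0.0002
```

```bash
python3 -c "
from h import *
status()"
```

```text
t 13.90 r 0.1917 phi 0.3436 lever(if btn in) 0.5442 b 0.102 y 0.0020  Fn -0.6 Fl -0.4 Fy 1.0 q3 -0.40 q5 -0.86 q6 -2.23
```

drive_tool(targets=[[0.005,-0.001,-0.025,0,0,0],[0,0,0,0,0,0]])

```text
t: 14.15
eef_pos: [0.5881, -0.0231, 0.1473]
ee_rot: [3.139, 0.101, 2.857]
force: [-1.1, -0.0, 1.1]
width: 0.0008
```

```bash
python3 -c "
from h import *
status()"
```

```text
t 14.15 r 0.1914 phi 0.3367 lever(if btn in) 0.5513 b 0.101 y 0.0019  Fn 1.3 Fl -0.7 Fy -0.3 q3 -0.41 q5 -0.86 q6 -2.23
```

drive_tool(targets=[[0.004,-0.001,-0.02,0,0,0],[0,0,0,0,0,0]])

```text
t: 14.4
eef_pos: [0.5883, -0.0231, 0.1464]
ee_rot: [3.139, 0.101, 2.857]
force: [0.2, -0.0, 0.9]
width: 0.0005
```

```bash
python3 -c "
from h import *
status(); arm.grab_frame('top'); status()"
```

```text
t 14.40 r 0.1913 phi 0.3321 lever(if btn in) 0.5559 b 0.101 y 0.0020  Fn 0.8 Fl 0.4 Fy 0.0 q3 -0.41 q5 -0.85 q6 -2.23
t 14.45 r 0.1913 phi 0.3322 lever(if btn in) 0.5558 b 0.101 y 0.0019  Fn -0.1 Fl 0.0 Fy 0.2 q3 -0.41 q5 -0.86 q6 -2.23
```

drive_tool(targets=[[0.004,-0.001,-0.02,0,0,0],[0,0,0,0,0,0]])

```text
t: 14.7
eef_pos: [0.5884, -0.0231, 0.1456]
ee_rot: [3.139, 0.101, 2.857]
force: [-0.5, -0.3, 0.4]
width: 0.0005
```

```bash
python3 -c "
from h import *
status(); arm.grab_frame('top'); status()"
```

```text
t 14.70 r 0.1912 phi 0.3281 lever(if btn in) 0.5600 b 0.101 y 0.0020  Fn 0.5 Fl -0.3 Fy -0.5 q3 -0.41 q5 -0.85 q6 -2.23
t 14.75 r 0.1912 phi 0.3281 lever(if btn in) 0.5599 b 0.101 y 0.0020  Fn -0.4 Fl -0.2 Fy 0.9 q3 -0.41 q5 -0.85 q6 -2.23
```

drive_tool(targets=[[0.006,-0.001,-0.03,0,0,0],[0,0,0,0,0,0]])

```text
t: 15.0
eef_pos: [0.5886, -0.0232, 0.1444]
ee_rot: [3.139, 0.101, 2.857]
force: [-0.2, -0.0, 0.2]
width: 0.0004
```

```bash
python3 -c "
from h import *
status(); arm.grab_frame('top'); status()"
```

```text
t 15.00 r 0.1910 phi 0.3215 lever(if btn in) 0.5666 b 0.101 y 0.0020  Fn 0.3 Fl -0.1 Fy -0.1 q3 -0.41 q5 -0.85 q6 -2.23
t 15.05 r 0.1911 phi 0.3217 lever(if btn in) 0.5664 b 0.101 y 0.0020  Fn 0.4 Fl -0.4 Fy 0.4 q3 -0.41 q5 -0.85 q6 -2.23
```

drive_tool(targets=[[0.006,-0.001,-0.03,0,0,0],[0,0,0,0,0,0]])

```text
t: 15.3
eef_pos: [0.5889, -0.0232, 0.1432]
ee_rot: [3.139, 0.101, 2.857]
force: [0.2, -0.0, -0.3]
width: 0.0007
```

```bash
python3 -c "
from h import *
status(); arm.grab_frame('top'); status()"
```

```text
t 15.30 r 0.1909 phi 0.3151 lever(if btn in) 0.5731 b 0.101 y 0.0020  Fn -0.4 Fl 0.1 Fy 0.0 q3 -0.41 q5 -0.85 q6 -2.23
t 15.35 r 0.1909 phi 0.3153 lever(if btn in) 0.5728 b 0.101 y 0.0020  Fn -0.2 Fl 0.3 Fy -0.2 q3 -0.41 q5 -0.85 q6 -2.23
```

drive_tool(targets=[[0.005,-0.001,-0.025,0,0,0],[0,0,0,0,0,0]])

```text
t: 15.6
eef_pos: [0.5891, -0.0232, 0.1422]
ee_rot: [3.139, 0.101, 2.857]
force: [0.9, -0.9, 0.1]
width: 0.0006
```

```bash
python3 -c "
from h import *
status(); arm.grab_frame('top'); status()"
```

```text
t 15.60 r 0.1908 phi 0.3100 lever(if btn in) 0.5782 b 0.101 y 0.0021  Fn -0.2 Fl 1.1 Fy -0.7 q3 -0.41 q5 -0.85 q6 -2.23
t 15.65 r 0.1908 phi 0.3101 lever(if btn in) 0.5781 b 0.101 y 0.0020  Fn -0.1 Fl 0.4 Fy -0.3 q3 -0.41 q5 -0.85 q6 -2.23
```

drive_tool(targets=[[0.004,-0.001,-0.02,0,0,0],[0,0,0,0,0,0]])

```text
t: 15.9
eef_pos: [0.5893, -0.0233, 0.1414]
ee_rot: [3.139, 0.101, 2.857]
force: [-0.3, 0.8, -0.4]
width: 0.0006
```

```bash
python3 -c "
from h import *
status(); arm.grab_frame('top'); status()"
```

```text
t 15.90 r 0.1907 phi 0.3057 lever(if btn in) 0.5826 b 0.101 y 0.0021  Fn -0.3 Fl -0.6 Fy 0.6 q3 -0.41 q5 -0.84 q6 -2.23
t 15.95 r 0.1907 phi 0.3059 lever(if btn in) 0.5823 b 0.101 y 0.0021  Fn 0.6 Fl 0.6 Fy -0.0 q3 -0.41 q5 -0.84 q6 -2.23
```

drive_tool(targets=[[0.004,-0.001,-0.02,0,0,0],[0,0,0,0,0,0]])

```text
t: 16.2
eef_pos: [0.5894, -0.0233, 0.1406]
ee_rot: [3.139, 0.101, 2.857]
force: [-0.5, -0.1, -1.0]
width: 0.0007
```

```bash
python3 -c "
from h import *
status(); arm.grab_frame('top'); status()"
```

```text
t 16.20 r 0.1906 phi 0.3013 lever(if btn in) 0.5869 b 0.101 y 0.0021  Fn -0.9 Fl -0.7 Fy -0.2 q3 -0.41 q5 -0.84 q6 -2.23
t 16.25 r 0.1906 phi 0.3016 lever(if btn in) 0.5867 b 0.101 y 0.0021  Fn -0.6 Fl -0.5 Fy 0.4 q3 -0.41 q5 -0.84 q6 -2.23
```

drive_tool(targets=[[0.004,-0.001,-0.02,0,0,0],[0,0,0,0,0,0]])

```text
t: 16.5
eef_pos: [0.5897, -0.0234, 0.14]
ee_rot: [3.139, 0.102, 2.857]
force: [-0.6, -0.1, 0.7]
width: 0.0007
```

```bash
python3 -c "
from h import *
status(); arm.grab_frame('top'); status()"
```

```text
t 16.50 r 0.1907 phi 0.2977 lever(if btn in) 0.5905 b 0.102 y 0.0021  Fn 0.8 Fl -0.3 Fy -0.3 q3 -0.41 q5 -0.84 q6 -2.23
t 16.55 r 0.1906 phi 0.2978 lever(if btn in) 0.5905 b 0.102 y 0.0021  Fn 0.9 Fl -0.2 Fy -0.2 q3 -0.41 q5 -0.84 q6 -2.23
```

drive_tool(targets=[[0.004,-0.001,-0.02,0,0,0],[0,0,0,0,0,0]])

```text
t: 16.8
eef_pos: [0.5899, -0.0234, 0.1394]
ee_rot: [3.138, 0.102, 2.857]
force: [-2.1, 1.2, 4.0]
width: 0.0001
```

```bash
python3 -c "
from h import *
status(); arm.grab_frame('top'); status()"
```

```text
t 16.80 r 0.1907 phi 0.2946 lever(if btn in) 0.5936 b 0.102 y 0.0021  Fn 4.4 Fl -1.4 Fy 0.6 q3 -0.41 q5 -0.84 q6 -2.23
t 16.85 r 0.1906 phi 0.2946 lever(if btn in) 0.5936 b 0.102 y 0.0021  Fn 4.0 Fl -0.4 Fy 0.3 q3 -0.41 q5 -0.84 q6 -2.23
```

drive_tool(targets=[[0.004,-0.001,-0.02,0,0,0],[0,0,0,0,0,0]])

```text
t: 17.1
eef_pos: [0.59, -0.0235, 0.1384]
ee_rot: [3.138, 0.102, 2.857]
force: [-1.7, 0.1, 4.1]
width: 0.0004
```

```bash
python3 -c "
from h import *
status(); arm.grab_frame('top'); status()"
```

```text
t 17.10 r 0.1906 phi 0.2894 lever(if btn in) 0.5988 b 0.102 y 0.0021  Fn 4.4 Fl -0.8 Fy -0.4 q3 -0.41 q5 -0.84 q6 -2.23
t 17.15 r 0.1906 phi 0.2894 lever(if btn in) 0.5989 b 0.102 y 0.0021  Fn 4.8 Fl -0.4 Fy -0.3 q3 -0.41 q5 -0.84 q6 -2.23
```

drive_tool(targets=[[0.004,-0.001,-0.025,0,0,0],[0,0,0,0,0,0]])

```text
t: 17.4
eef_pos: [0.5902, -0.0235, 0.1374]
ee_rot: [3.139, 0.102, 2.857]
force: [-2.4, 0.6, 4.9]
width: 0.0003
```

```bash
python3 -c "
from h import *
status(); arm.grab_frame('top'); status()"
```

```text
t 17.40 r 0.1905 phi 0.2838 lever(if btn in) 0.6045 b 0.102 y 0.0021  Fn 5.4 Fl -1.4 Fy -0.1 q3 -0.41 q5 -0.83 q6 -2.23
t 17.45 r 0.1905 phi 0.2839 lever(if btn in) 0.6044 b 0.102 y 0.0022  Fn 4.3 Fl -0.3 Fy 0.5 q3 -0.41 q5 -0.83 q6 -2.23
```

drive_tool(targets=[[0.004,-0.001,-0.025,0,0,0],[0,0,0,0,0,0]])

```text
t: 17.7
eef_pos: [0.5904, -0.0236, 0.1364]
ee_rot: [3.138, 0.102, 2.857]
force: [-1.3, -0.1, 5.2]
width: 0.0008
```

```bash
python3 -c "
from h import *
status(); arm.grab_frame('top'); status()"
```

```text
t 17.70 r 0.1904 phi 0.2788 lever(if btn in) 0.6095 b 0.102 y 0.0021  Fn 5.4 Fl -0.1 Fy -0.4 q3 -0.42 q5 -0.83 q6 -2.23
t 17.75 r 0.1904 phi 0.2790 lever(if btn in) 0.6094 b 0.102 y 0.0022  Fn 5.5 Fl -0.7 Fy -1.2 q3 -0.42 q5 -0.83 q6 -2.23
```

drive_tool(targets=[[0.003,-0.001,-0.018,0,0,0],[0,0,0,0,0,0]])

```text
t: 18.0
eef_pos: [0.5905, -0.0236, 0.1362]
ee_rot: [3.138, 0.102, 2.858]
force: [-3.1, 0.8, 8.4]
width: 0.0007
```

```bash
python3 -c "
from h import *
status(); arm.grab_frame('top'); status()"
```

```text
t 18.00 r 0.1904 phi 0.2773 lever(if btn in) 0.6110 b 0.102 y 0.0021  Fn 8.8 Fl -1.4 Fy -0.1 q3 -0.42 q5 -0.83 q6 -2.23
t 18.05 r 0.1905 phi 0.2774 lever(if btn in) 0.6110 b 0.102 y 0.0022  Fn 9.1 Fl -1.7 Fy -0.9 q3 -0.42 q5 -0.83 q6 -2.23
```

drive_tool(targets=[[0.005,-0.001,-0.025,0,0,0],[0.003,-0.001,-0.016,0,0,0]])

```text
t: 18.3
eef_pos: [0.5909, -0.0236, 0.1352]
ee_rot: [3.138, 0.102, 2.858]
force: [-6.8, 1.6, 16.1]
width: 0.0001
```

```bash
python3 -c "
from h import *
status(); arm.grab_frame('top'); status()"
```

```text
t 18.30 r 0.1905 phi 0.2718 lever(if btn in) 0.6165 b 0.102 y 0.0022  Fn 17.2 Fl -3.6 Fy -0.4 q3 -0.42 q5 -0.83 q6 -2.23
t 18.35 r 0.1905 phi 0.2716 lever(if btn in) 0.6167 b 0.102 y 0.0022  Fn 16.0 Fl -3.6 Fy -0.6 q3 -0.42 q5 -0.83 q6 -2.23
```

drive_tool(targets=[[-0.008,0.002,0.04,0,0,0],[-0.008,0.002,0.04,0,0,0],[0,0,0,0,0,0]])

```text
t: 18.73
eef_pos: [0.5903, -0.0235, 0.1374]
ee_rot: [3.138, 0.102, 2.857]
force: [-1.5, -0.3, 5.5]
width: 0.0002
```

```bash
python3 -c "
from h import *
status()"
```

```text
t 18.73 r 0.1905 phi 0.2840 lever(if btn in) 0.6043 b 0.102 y 0.0022  Fn 5.6 Fl -0.1 Fy -0.7 q3 -0.41 q5 -0.83 q6 -2.23
```

drive_tool(targets=[[-0.006,0.002,0.03,0,0,0],[0,0,0,0,0,0]])

```text
t: 18.98
eef_pos: [0.59, -0.0234, 0.1385]
ee_rot: [3.138, 0.102, 2.858]
force: [0.8, -0.4, 4.3]
width: 0.0005
```

```bash
python3 -c "
from h import *
status()"
```

```text
t 18.98 r 0.1906 phi 0.2898 lever(if btn in) 0.5985 b 0.102 y 0.0022  Fn 4.0 Fl 1.8 Fy -0.2 q3 -0.41 q5 -0.84 q6 -2.23
```

drive_tool(targets=[[-0.006,0.002,0.03,0,0,0],[0,0,0,0,0,0]])

```text
t: 19.23
eef_pos: [0.5893, -0.0233, 0.1391]
ee_rot: [3.139, 0.101, 2.857]
force: [-0.7, 0.2, 1.3]
width: 0.0001
```

```bash
python3 -c "
from h import *
status()"
```

```text
t 19.23 r 0.1900 phi 0.2941 lever(if btn in) 0.5944 b 0.101 y 0.0021  Fn 1.4 Fl -0.4 Fy -0.0 q3 -0.41 q5 -0.84 q6 -2.23
```

drive_tool(targets=[[-0.006,0.002,0.03,0,0,0],[0,0,0,0,0,0]])

```text
t: 19.48
eef_pos: [0.589, -0.0233, 0.1404]
ee_rot: [3.139, 0.101, 2.857]
force: [0.6, 0.3, 0.7]
width: 0.0005
```

```bash
python3 -c "
from h import *
status()"
```

```text
t 19.48 r 0.1901 phi 0.3010 lever(if btn in) 0.5874 b 0.101 y 0.0020  Fn 0.6 Fl 0.6 Fy 0.4 q3 -0.41 q5 -0.84 q6 -2.23
```

drive_tool(targets=[[-0.01,0.003,0.1,0,0,0],[-0.1,0.03,0.5,0,0,0],[-0.2,0.05,0.9,0,0,0],[-0.2,-0.5,0.9,0,0,0],[-0.1,-1,0.2,0,0,0]])

```text
t: 20.1
eef_pos: [0.566, -0.0795, 0.2481]
ee_rot: [3.137, 0.106, 2.86]
force: [0.5, 0.2, -0.2]
width: 0.0005
```

drive_tool(targets=[[-0.1,-1,0,0,0,0],[0,-1,0,0,0,0],[0,-1,0,0,0,0],[0,-1,0,0,0,0],[0,-0.5,0,0,0,0]])

```text
t: 20.72
eef_pos: [0.5606, -0.2617, 0.2448]
ee_rot: [3.139, 0.101, 2.856]
force: [-0.1, 0.8, 0.5]
width: 0.0002
```

```bash
python3 -c "
from h import *
status()
D={}
for n in('top','scene'):
    fr=[arm.grab_frame(n) for _ in range(4)]; im=fr[-1][0]; D[n]=np.median([f[1] for f in fr],0); np.save(n+'_d4.npy',D[n]); np.save(n+'_i4.npy',im)
    cv2.imwrite('pics/%s4.png'%n,cv2.cvtColor(cv2.resize(im[160:280,220:380] if n=='scene' else im[195:285,240:360],(800,600),interpolation=cv2.INTER_CUBIC),cv2.COLOR_RGB2BGR))
def prof(d,n,As):
    P=cloud(n,d).reshape(-1,3)-PIV; s,y,h=P@ex,P@ey,P@ez
    for a in As:
        l=s*np.cos(a)+h*np.sin(a); q=-s*np.sin(a)+h*np.cos(a)
        print(n,a,[round(1000*float(np.median(q[k])),1) if (k:=(abs(l-c/1000)<.003)&(abs(y)<.009)&(q>0)&(q<.05)).sum()>1 else None for c in range(142,250,6)])
for n in D:
    prof(np.load(n+'_d.npy'),n,(.75,.765,.78)); prof(D[n],n,(.18,.2,.22))
"
```

```text
t 20.73 r 0.2738 phi 0.6274 lever(if btn in) 0.2401 b 0.101 y -0.2348  Fn 0.6 Fl 0.1 Fy 0.7 q3 -0.18 q5 -1.09 q6 -1.75
top 0.75 [20.1, 18.7, 20.6, 23.5, 23.5, 23.4, 23.7, 22.9, 23.6, 23.7, 23.7, 24.0, 20.3, 12.2, None, 21.1, 20.9, 11.6]
top 0.765 [18.0, 16.5, 18.3, 21.1, 21.0, 20.8, 20.9, 20.1, 20.9, 20.7, 20.7, 20.9, 17.3, 9.1, None, 17.6, 17.5, 10.3]
top 0.78 [15.9, 13.6, 15.3, 18.7, 18.5, 18.3, 18.5, 17.5, 18.1, 17.8, 17.8, 17.7, 14.5, 5.8, None, 14.1, 13.9, 7.5]
top 0.18 [None, None, None, None, None, None, None, None, None, None, None, None, None, None, None, None, None, None]
top 0.2 [None, None, None, None, None, None, None, None, None, None, None, None, None, None, None, None, None, None]
top 0.22 [None, None, None, None, None, None, None, None, None, None, None, None, None, None, None, None, None, None]
scene 0.75 [None, 15.6, None, None, None, None, None, None, 21.8, None, 21.8, None, 19.5, 19.7, None, None, 19.5, 10.1]
scene 0.765 [None, 13.3, None, None, None, None, None, None, 19.0, None, 18.8, None, 16.3, 16.5, None, None, 15.9, 8.4]
scene 0.78 [None, 11.1, None, None, None, None, None, None, 16.1, None, 15.8, None, 13.1, 13.2, None, None, 12.3, 6.0]
scene 0.18 [19.8, 19.1, 15.4, 18.4, 19.4, 19.8, 19.2, 20.0, 20.0, 20.2, 20.2, 20.4, 20.8, 16.3, 14.6, 22.1, 23.0, 14.0]
scene 0.2 [17.3, 16.1, 12.5, 15.2, 16.1, 16.7, 15.7, 15.9, 16.0, 16.4, 16.1, 16.5, 16.5, 12.7, 10.1, 17.4, 18.3, 11.2]
scene 0.22 [None, 13.4, 9.5, 12.0, 12.7, 13.2, 12.0, 12.2, 12.2, 12.6, 12.2, 12.1, 12.3, 8.3, 5.6, 12.8, 13.4, 7.2]
```

View pics/scene4.png

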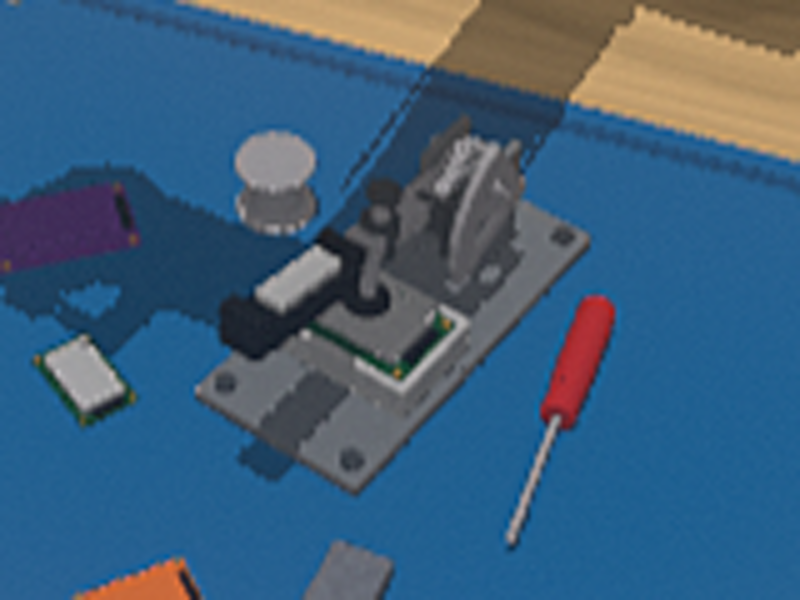

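```bash
python3 -c "
from h import *
arm.job_done(); print(arm.get_state()['t'])"
```

```text
the job is handed in; nothing more can be done
the job is handed in; nothing more can be done
```

The lever is down with the pad bearing on the heat spreader at an estimated 15 N (the good range is 12–18 N). I let go, backed the arm well clear and handed the job in. I pressed the button with the closed fingers, swung the lever down to about 0.617 rad and never pushed with more than about 17 N.

- **Clamping force:** Swinging the lever took about 8.2 N before the pad touched, at about 0.57 rad, and about 16.6 N at the end. That gives roughly 15 N on the pad, and the spring's compression gives about the same. I put the uncertainty at 1 N or a little more.
- **Holding:** After a first release at 0.613 rad I left the lever alone for about 4 s, felt it again and it had not moved. I then took it down slightly further and released it for good. The last depth picture puts the lever at about 0.62 rad. In the last camera view the board was in its nest, and the arm touched nothing but the button.
- **What disagreed:** After release the button stayed about 4 mm in instead of coming fully out. The ratchet pawl seems to rest part-way up a tooth. That is inside the 5 mm beyond which the lever is free, so it should be locked, but I did not test the lock by pushing on the lever. The full tooth further down would probably have pressed with 22 N or more, so I left the lever where the force was right.

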